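# Snap the timer knob back on and set it

## Robot

A 7-joint arm with a two-finger parallel gripper is mounted at the origin on a cart in front of the work surface, level with it; the furniture and walls round the work are solid. World frame = base frame: x ahead of the robot, y to its left, z up, the work surface at z = 0. Lengths are in m, angles in rad, forces in N, time in s.
With the tool pointing down it reaches from about 0.425 to 0.925 m from the base axis. Payload 6.8 kg.
Tool frame: the origin (TCP) lies on the centre line of the jaws, within the pads' length; the fingertips stand bot.finger_overhang ahead of it and the grasp point (between the pads) lies 3 mm ahead of it (bot.finger_overhang is the distance from the TCP to the fingertips, in m); z points along the fingers, y is the direction in which the jaws open and shut (so a half turn about z gives the same grasp; the last joint's range is limited). The gripper opens to 85 mm and grips with 20 to 120 N. Pads are 22 mm wide; open, the fingers measure 114 mm over their backs; the gripper's body (76 mm by 85 mm) begins 54 mm behind the grasp point. The pads swing forward as they close: fully open they stand 13 mm farther back than shut.
Start: joints at [1.09, 0.477, 0.022, 1.555, -0.011, 1.109, -0.083], TCP at [0.246, -0.629, 0.253] pointing down, gripper open.
Joint ranges: [-2.96, 2.96], [-0.34, 2.1], [-1.41, 1.46], [0.24, 2.44], [-1.37, 4.51], [0.17, 1.92], [-2.96, 2.96]. Speed limits (rad/s): [2.39, 2.39, 3.14, 3.14, 3.14, 3.14, 3.14].

## Interface

Orientations are given as a unit quaternion [w, x, y, z].
In Python, from station import bot gives the robot as it stands.
- The arm moves only by the tool drive_tool, never from a script. Its argument "increments" is text: rows parted by semicolons, each of 4 numbers parted by spaces: the shift along the world's x, y, z in m, then the turn about the world's z in rad. In form: tx ty tz spin; .... A call has 1 to 12 rows; each row shifts and turns the commanded pose from where the row before left it; what a row does not reach is not made up. A row lasts 1/12 s, in which the tool goes at most 41.7 mm and 7.16 degrees, less where a joint would pass 70% of its speed; a pose out of reach is approached as far as the arm can. A call is refused whole if a number of a shift passes 0.0417 or a number of a turn 0.125, either way. A call with a gripper value outside its range is refused whole. "grip" is the opening, from 0 (shut) to 1 (fully open), set as the call begins (left out, the last holds). The fingers move at their own pace and stop on an object; "squeeze" is the grip in N (left out, the last holds). Time passes only in rows, so rows that do not move let the fingers close. It gives the time, the measured TCP pose, the force and the opening at its end, in the units of the state.
- bot.get_obs(): the state, without advancing time (a new reading comes with each control period).
- bot.read_camera(name): name is "side" or "top"; returns the picture (480x640x3 uint8, red, green, blue); there is no depth.
- bot.calibration(name): a dict with "fx", "fy", "cx", "cy" (pixels), "distortion" ([k1, k2, p1, p2, k3] as OpenCV has them; the pictures are not rectified), "camera_from_world" (4x4, takes a point from world to camera coordinates). Camera axes: x right, y down, z forward; pixel columns grow to the right and rows downward; lengths in m; the calibration is good to about 2 mm. A picture is of the moment at which its call begins. calibration takes no time and is no camera call.
- bot.hand_in(): hands the job in, once; it reports no verdict.
The state is a dict: "t": time; "q": joint angles; "joint_vel": joint speeds; "joint_torque": joint torques, N m; "eef_pos": TCP position; "tool_rot": TCP orientation; "contact_force": force on the tool from outside, world axes, zero at the start; "torque": the same for the moment, N m; "gripper_width": opening from 0.0 (shut) to 1.0 (fully open).
Only numpy, scipy, OpenCV 4.12 (cv2) and the standard library are available. Lean on these libraries where they do the work, as an engineer would, in place of code of your own. Each camera call takes 0.05 s, during which the arm holds its last target.

## Task

The knob has come off the bag sealer's timer unit and stands on the table. Put it back on the timer's D-shaped shaft with the flats lined up and push it fully home until it snaps, then turn it so that its pointer stands at the long mark on the dial, and let go. Leave the label roll, the vial and the vial carton where they are.

Things in the scene. Friction and masses are not known exactly. Their poses are not given: they have to be found in the camera images.
- knob: The loose black bar-grip knob, standing bore down, 40 mm high, 80 g. Round fluted skirt 45 mm across, z = 0 to 20 mm; a bar grip above it. Origin: centre of the underside, on the bore axis; z up, +x to the pointer. Bore from below: 15.2 mm across, 18 mm deep, with a flat 4.6 mm from the axis on the pointer side (+x). At the start its pointer looks away from the robot, within 1 rad.
- knob_grip (a point): Middle of the knob's bar grip, on the knob's axis, 30 mm above its underside (axes as the knob's). The upright bar is 14 mm wide (along y), 44 mm long (along x) and 20 mm high (10 mm above and below this point), with flat parallel sides from x = -16 to +16 mm: grasp it across the 14 mm.
- knob_pointer (a point): Tip of the knob's pointer: the +x end of the bar, drawn to a point and marked with a white line on top; 24 mm from the knob's axis, 30 mm above its underside. The bar's other end is blunt.
- timer_unit: The timer unit, a grey box fixed to the table, 130 x 130 mm and 45 mm high, with an aluminium dial plate whose top is 47 mm above the table. Origin: centre of its underside, below the shaft; z up. Its +x axis points from the shaft to the long mark.
- long_mark (a point): Middle of the long, thick black mark on the dial plate, 37.5 mm from the shaft axis along the timer unit's +x (its side away from the robot), 47 mm above the table. The other marks are short and thin, 0.3 rad apart to both sides.
- shaft_base (a point): Foot of the upright steel D-shaft, on its axis at the top of the dial plate (47 mm above the table); turns with the shaft. +x points square out of the shaft's flat, z up. The shaft is 14 mm across, flat 4 mm from the axis. Two spring-loaded brass balls stand out 2.4 mm from its sides (+y and -y), 7 mm above the plate. A knob that is fully home has its origin here and its underside on the plate.
- shaft_tip (a point): Top of the D-shaft, 17 mm above the dial plate; the top 3.5 mm taper to 10 mm across. With the flats lined up (within about 0.1 rad) the knob slides down freely until its underside is 10 mm above the plate and meets the balls; about 6 to 12 N of push takes it past them and it snaps home. Knob and shaft then turn together, with up to 0.2 rad of play.
- shaft (a joint): Turn of the shaft about the vertical, rad, positive anticlockwise from above; 0 with the flat (and a fitted knob's pointer) towards the long mark; stops at -1.65 and +1.65. It starts between 0.5 and 1.2, so a fitted knob has to be turned clockwise. 0.015 N m of friction; it stays where it is left. A knob still pressed hard on the plate drags on it: ease the push before turning.
- label_roll: Bystander: white roll of labels standing on end, 63 mm across, 50 mm high. Origin: centre of its underside.
- vial: Bystander: small amber vial with a blue cap, 20 mm across, 46 mm high, standing. Origin: centre of its underside.
- vial_box: Bystander: white and blue carton lying at the far left of the timer, 50 x 106 x 43 mm. Origin: centre of its underside.
Things that resemble listed ones, but are neither listed nor needed, are in the scene too. Several things have the shape of the knob; the one meant has the colours described above.

How it is judged:
By the outcome, as a careful person would: the job done as asked, in the order asked, and still so for the second after the job is handed in, with the robot touching nothing.
It also fails if it takes over 48 s, if anything falls off the work surface, if the arm or the gripper's body presses on something with over 40 N, if the wrist force passes 120 N, or if a joint passes its speed limit or range.

## Working session

There is one attempt and no reset: what is moved stays moved. The work goes in short steps, Python scripts to look and compute and a tool call to move; the robot and the scene stay as the last step left them, time stands still between calls to the robot, and variables do not carry over. Pictures are saved under pics/ and viewed, and the job is handed in when it is done.

Besides the shell and the picture viewer there is one more tool, called as name(argument=value, ...) on one line, values as JSON. drive_tool: Moves the arm, as the interface text tells. Its arguments: {"type":"object","properties":{"increments":{"type":"string"},"grip":{"type":"number"},"squeeze":{"type":"number"}},"required":["increments"]}

```bash
mkdir -p pics; ls; python3 - <<'E'
from station import bot
import cv2
for n in ("side","top"):
    im=bot.read_camera(n); cv2.imwrite(f"pics/{n}0.png",im[:,:,::-1])
    c=bot.calibration(n); print(n,c)
print(bot.get_obs(), bot.finger_overhang)
E
```

```text
pics
side {'fx': 434.91569344159393, 'fy': 434.91569344159393, 'cx': 320.93650849024027, 'cy': 241.95192336892433, 'distortion': array([-0.00115647,  0.        ,  0.        ,  0.        ,  0.        ]), 'camera_from_world': array([[ 0.9687466 , -0.24797997, -0.00599681, -0.54886448],
       [-0.11502972, -0.42768792, -0.8965775 ,  0.1758938 ],
       [ 0.2197685 ,  0.86924621, -0.44284628,  0.75643336],
       [ 0.        ,  0.        ,  0.        ,  1.        ]])}
top {'fx': 523.094387228441, 'fy': 523.094387228441, 'cx': 317.86886476319904, 'cy': 241.09785401777273, 'distortion': array([-0.08798403,  0.        ,  0.        ,  0.        ,  0.        ]), 'camera_from_world': array([[ 0.01699432, -0.99962579, -0.02143526,  0.06180196],
       [-0.99554656, -0.014929  , -0.09308148,  0.60034356],
       [ 0.09272664,  0.02292165, -0.99542773,  1.05462554],
       [ 0.        ,  0.        ,  0.        ,  1.        ]])}
{'t': 0.1, 'q': array([ 1.08991632,  0.47771836,  0.02235428,  1.55635653, -0.0114704 ,
        1.10929014, -0.08308433]), 'joint_vel': array([-0.00105578, -0.00158778, -0.00154269, -0.00223647,  0.00081689,
       -0.00146618, -0.00097835]), 'joint_torque': array([ 4.25949809e-03, -5.97761607e+01,  1.61353592e+00, -2.81955117e+01,
        1.29097741e-02,  4.97477435e-03,  2.37324571e-05]), 'eef_pos': array([ 0.24563588, -0.62818562,  0.25242085]), 'tool_rot': array([-7.90347925e-04,  9.82675713e-01,  1.85331505e-01, -2.26009732e-04]), 'contact_force': array([-0.34779431, -0.41460842, -0.1118869 ]), 'torque': array([-0.00987897, -0.01810197, -0.03425232]), 'gripper_width': 0.9976008657838873} 0.022
```

View pics/side0.png

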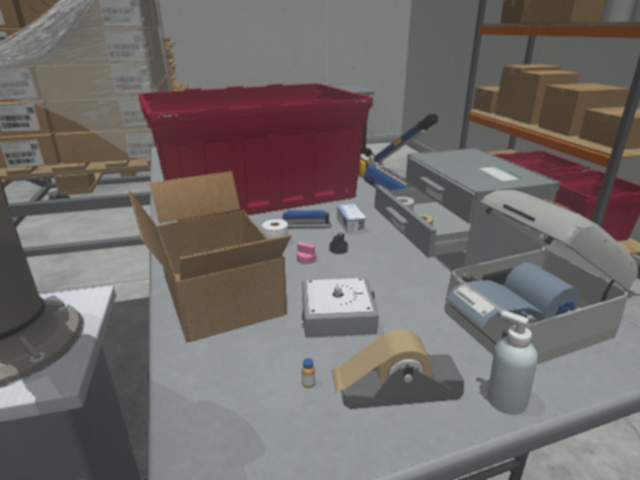

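View pics/top0.png

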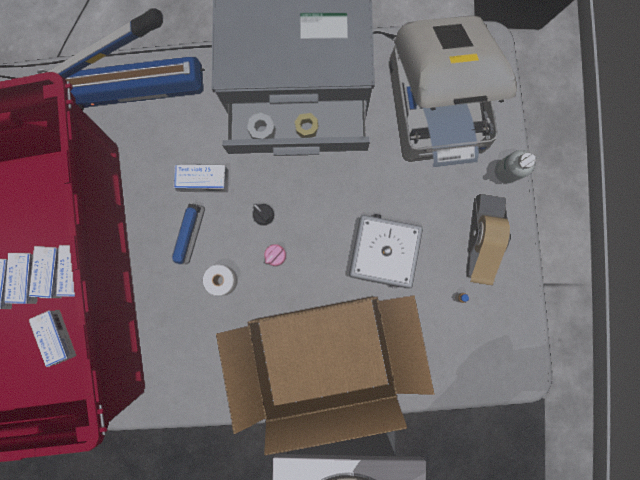

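The top view shows the black knob at (263,214), the pink decoy at (274,255) and the timer shaft at (387,251). I'll zoom in on both.

```bash
python3 - <<'E'
import cv2,numpy as np
t=cv2.imread("pics/top0.png"); s=cv2.imread("pics/side0.png")
r=lambda im,x,y,w,k=8:cv2.resize(im[y-w:y+w,x-w:x+w],(400,400),interpolation=cv2.INTER_CUBIC)
a=np.hstack([r(t,263,214,20),r(t,387,251,42)]);
cv2.imwrite("pics/crop0.png",a)
cv2.imwrite("pics/crop0s.png",np.hstack([r(s,339,243,20),r(s,340,300,42)]))
E
```

```text
(no output)
```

View pics/crop0.png

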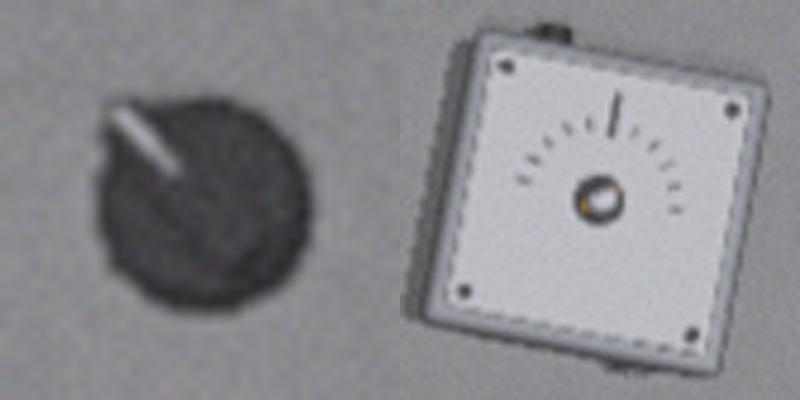

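View pics/crop0s.png

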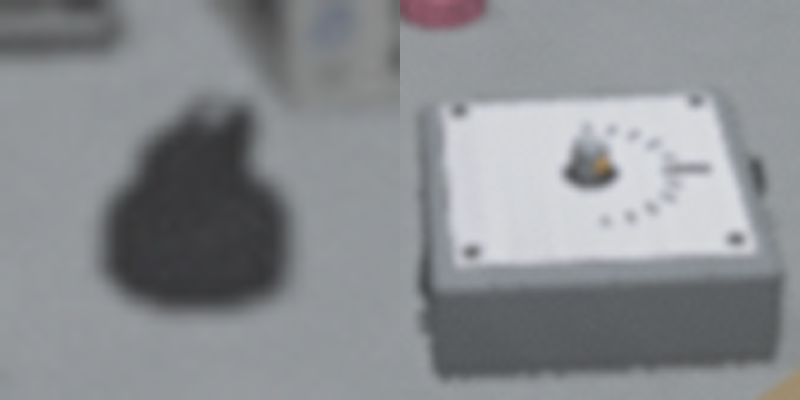

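```bash
cat > h.py <<'E'
import numpy as np,cv2
from station import bot
def ray(n,px):
    c=bot.calibration(n);K=np.array([[c['fx'],0,c['cx']],[0,c['fy'],c['cy']],[0,0,1]])
    u=cv2.undistortPoints(np.array(px,float).reshape(-1,1,2),K,np.array(c['distortion'],float))[:,0]
    T=np.array(c['camera_from_world']);R=T[:3,:3];o=-R.T@T[:3,3]
    d=np.c_[u,np.ones(len(u))]@R
    return o,d
def onz(n,px,z):
    o,d=ray(n,px); return (o+d*((z-o[2])/d[:,2])[:,None])[:,:2]
def proj(n,P):
    c=bot.calibration(n);K=np.array([[c['fx'],0,c['cx']],[0,c['fy'],c['cy']],[0,0,1]]);T=np.array(c['camera_from_world'])
    return cv2.projectPoints(np.array(P,float).reshape(-1,1,3),cv2.Rodrigues(T[:3,:3])[0],T[:3,3],K,np.array(c['distortion'],float))[0][:,0]
def tri(pt,ps):
    o1,d1=ray('top',[pt]);o2,d2=ray('side',[ps]);d1=d1[0]/np.linalg.norm(d1);d2=d2[0]/np.linalg.norm(d2)
    s=np.linalg.lstsq(np.c_[d1,-d2],o2-o1,rcond=None)[0];a=o1+s[0]*d1;b=o2+s[1]*d2
    return (a+b)/2,np.linalg.norm(a-b)
E
python3 - <<'E'
from h import *
print("cams",ray('top',[[320,240]])[0],ray('side',[[320,240]])[0])
t=cv2.imread("pics/top0.png").astype(float)
g=t.mean(2)
# knob
y0,x0=190,240; w=g[y0:y0+45,x0:x0+45]
m=(w<100).astype(np.uint8);n,l,st,ce=cv2.connectedComponentsWithStats(m);k=1+np.argmax(st[1:,4])
cn=max(cv2.findContours((l==k).astype(np.uint8),0,1)[0],key=cv2.contourArea)
(cx,cy),r=cv2.minEnclosingCircle(cn);print("knob mask",st[k],ce[k]+[x0,y0],(cx+x0,cy+y0,r))
c=ce[k]+[x0,y0]; print("axis z20",onz('top',[c],.02),"z10",onz('top',[c],.01))
ys,xs=np.where((w>95)&(np.hypot(np.arange(45)[None]-(cx),np.arange(45)[:,None]-cy)<12.3)&((l==k)|(w>112)))
# white line: bright px
sub=g[200:222,250:272]; print(sub.astype(int))
# shaft
print((t[240:263,376:400,2]-t[240:263,376:400,0]).astype(int))
print(g[240:263,376:400].astype(int))
E
```

```text
cams [0.4988278  0.0465676  1.10700912] [ 0.38570339 -0.71840657  0.48939469]
knob mask [ 13  14  21  21 362] [263.         214.17679558] (262.68181800842285, 213.68181800842285, 11.763786315917969)
axis z20 [[0.65526111 0.18807834]] z10 [[0.65670023 0.18938017]]
[[134 138 138 133 138 140 141 134 135 139 134 141 140 140 141 141 133 140
  140 134 137 137]
 [136 137 140 136 138 136 136 137 133 130 136 140 134 138 138 136 144 136
  138 136 141 138]
 [136 134 133 137 139 136 137 138 132 131 132 132 131 130 135 139 136 134
  137 136 139 138]
 [136 138 134 129 124 119 116 123 121 118 121 116 116 105 108 113 120 131
  133 139 138 140]
 [136 138 135 115 109 110  80  87  86  80  78  70  60  58  62  58  83 106
  119 126 135 135]
 [138 139 141 114 137 157 119  74  57  61  58  59  61  57  62  56  63  60
   72 101 126 132]
 [141 142 132 100 100 150 157 116  73  51  64  62  61  68  66  66  67  63
   55  59 101 124]
 [139 137 121  82  62  95 150 161 114  67  61  62  66  63  67  70  68  67
   62  58  65 103]
 [142 142 128  98  59  65  97 149 145  93  66  59  63  67  64  67  63  65
   64  60  59  59]
[... 5158 characters left out ...]
90 190 194 187 190 192 193 170 152 147 151 159 187 192 195 189 194
  191 191 191 189 191 188]
 [190 188 186 190 190 192 188 191 192 192 194 192 194 192 193 191 193 195
  189 189 188 191 191 189]
 [191 189 192 188 188 191 188 195 194 189 188 190 192 189 190 188 191 193
  187 192 190 189 191 190]
 [187 192 189 187 191 189 189 192 190 192 190 191 193 187 191 188 189 192
  191 192 189 189 187 191]
 [192 193 191 191 186 193 191 191 194 191 194 186 190 194 188 189 188 186
  192 190 192 190 190 193]
 [190 190 186 191 192 186 187 190 188 188 190 191 189 190 189 190 190 187
  191 190 189 191 188 185]
 [188 190 189 191 185 191 191 190 190 188 191 193 191 189 191 191 191 188
  191 191 193 189 189 190]]
```

```bash
python3 - <<'E'
from h import *
t=cv2.imread("pics/top0.png").astype(float); g=t.mean(2)
# white line
w=np.clip(g[200:216,250:265]-85,0,None); Y,X=np.mgrid[200:216,250:265]
m=np.hypot(X-263,Y-214.2)<13.0; m&=~((g[200:216,250:265]<200)&(X<253.5))
m&=(np.abs((X-255)-(Y-205))<=2); w=w*m
p=np.c_[X[w>0],Y[w>0]].astype(float);ww=w[w>0]
P=onz('top',p,.04);c=(P*ww[:,None]).sum(0)/ww.sum();C=np.cov(P.T,aweights=ww);v=np.linalg.eigh(C)[1][:,1];v*=np.sign(v[0])
print("line centroid",c,"ang",np.arctan2(v[1],v[0]),"ends",onz('top',[[254.5,204.6],[260.5,211.3]],.04))
for z,r in((.01,''),(.02,'')):
    a=onz('top',[[263,214.2]],z)[0]; d=a-c; print(z,a,"perp off",v[0]*d[1]-v[1]*d[0],"along",d@v)
# shaft
rb=t[:,:,2]-t[:,:,0]+7
def cen(x0,x1,y0,y1,th):
    a=rb[y0:y1,x0:x1];Y,X=np.mgrid[y0:y1,x0:x1];a=np.where(a>th,a,0);return [(a*X).sum()/a.sum(),(a*Y).sum()/a.sum()]
L=cen(382,386,249,255,8);R=cen(388,393,246,252,8);print(L,R)
b=onz('top',[L,R],.054);d=b[0]-b[1];print("balls",b,b.mean(0),np.linalg.norm(d),"y axis ang-pi/2",np.arctan2(d[1],d[0])-np.pi/2)
# ring
m=(g[240:263,376:400]<145).astype(np.uint8);m=cv2.morphologyEx(m,cv2.MORPH_CLOSE,np.ones((9,9)));m[:4]=0
ys,xs=np.where(m);c=[xs.mean()+376,ys.mean()+240];print("ring",c,len(xs),onz('top',[c],.047),onz('top',[c],.05))
# bright top
w=np.clip(g[247:255,384:391]-120,0,None);Y,X=np.mgrid[247:255,384:391];c=[(w*X).sum()/w.sum(),(w*Y).sum()/w.sum()];print("tip",c,onz('top',[c],.064))
# long mark
w=np.clip(150-g[225:243,383:397],0,None);print(g[225:243,383:397].astype(int))
# screws
for (x,y) in [(421,0)]:pass
# plate: bright
m=((g>165)).astype(np.uint8);m[:, :340]=0;m[:,430:]=0;m[:205]=0;m[295:]=0
n,l,st,ce=cv2.connectedComponentsWithStats(m);k=1+np.argmax(st[1:,4]);cn=max(cv2.findContours((l==k).astype(np.uint8),0,1)[0],key=cv2.contourArea)
h=cv2.convexHull(cn)[:,0].astype(float);P=onz('top',h,.047).astype(np.float32);r=cv2.minAreaRect(P);print("plate",r)
E
```

```text
line centroid [0.66692832 0.19886532] ang 0.7781981306650616 ends [[0.67218384 0.20372327]
 [0.65832081 0.19083424]]
0.01 [0.65665047 0.18937879] perp off 0.00045890809259128106 along -0.013979189803148412
0.02 [0.65521181 0.18807697] perp off 0.00054171388414019 along -0.015917652814255143
[np.float64(383.26774193548385), np.float64(251.89354838709679)] [np.float64(389.97391304347826), np.float64(248.44347826086957)]
balls [[ 0.57704147 -0.06140469]
 [ 0.58422045 -0.0748959 ]] [ 0.58063096 -0.0681503 ] 0.015282359299022618 y axis ang-pi/2 0.48901399330613504
ring [np.float64(386.27777777777777), np.float64(250.56666666666666)] 90 [[ 0.58035288 -0.06821783]] [[ 0.58012215 -0.06789297]]
tip [np.float64(387.49537892791125), np.float64(250.45871842267405)] [[ 0.579298   -0.06880847]]
[[191 190 194 190 192 190 191 192 189 194 192 188 174 164]
 [190 189 190 190 189 191 191 195 192 193 191 191 194 193]
 [191 192 188 187 189 191 192 183 186 191 194 190 193 188]
 [190 191 190 192 191 190 191 152 170 188 188 191 191 189]
 [189 191 190 188 191 190 184 116 143 182 187 193 189 190]
 [192 192 188
[... 163 characters left out ...]

 [190 168 182 192 193 192 129 110 175 192 192 190 192 193]
 [187 139 169 190 195 187 116 132 185 192 190 192 190 192]
 [187 139 163 184 194 168 106 148 186 194 188 172 184 187]
 [194 166 173 186 194 156  99 155 190 193 179 154 179 192]
 [194 190 189 192 196 157 120 173 192 190 168 167 183 192]
 [187 190 190 188 191 189 174 185 192 191 182 187 192 193]
 [190 187 190 193 191 191 189 195 190 192 191 187 189 193]
 [192 191 194 185 187 192 191 193 188 188 192 191 193 187]
 [189 190 192 188 189 188 191 190 188 192 191 190 193 193]
 [189 193 189 191 192 191 190 189 190 192 188 193 191 192]]
plate ((0.579277515411377, -0.06796595454216003), (0.11169548332691193, 0.11540485918521881), 79.8876953125)
```

```bash
python3 - <<'E'
from h import *
print("box rim",tri((376,298),(281,262)), tri((415,296),(288,238)))
t=cv2.imread("pics/top0.png").astype(float); g=t.mean(2)
w=np.clip(165-g[226:239,388:393],0,None);Y,X=np.mgrid[226:239,388:393]
P=onz('top',np.c_[X.ravel(),Y.ravel()],.047);ww=w.ravel();c=(P*ww[:,None]).sum(0)/ww.sum();C=np.cov(P.T,aweights=ww);v=np.linalg.eigh(C)[1][:,1];v*=np.sign(v[0])
s=np.array([.5802,-.068]);d=c-s
print("mark",c,"dir",np.arctan2(v[1],v[0]),"from shaft",np.linalg.norm(d),np.arctan2(d[1],d[0]))
print("side proj shaft tip/base, knob 0/20/40, tip", proj('side',[[*s,.064],[*s,.047],[.6566,.1894,0],[.6566,.1894,.02],[.6566,.1894,.04]]))
sd=cv2.imread("pics/side0.png").astype(float).mean(2)
m=(sd[225:262,320:360]<75).astype(np.uint8);n,l,st,ce=cv2.connectedComponentsWithStats(m);k=1+np.argmax(st[1:,4]);print(st[k]+[320,225,0,0,0],ce[k]+[320,225])
E
```

```text
box rim (array([ 0.4840921 , -0.04195444,  0.11426952]), np.float64(0.0020968096049394877)) (array([ 0.48904436, -0.10315892,  0.18975427]), np.float64(0.0032156355468642016))
mark [ 0.61671189 -0.07474973] dir -0.16547850176657725 from shaft 0.03713053608866503 -0.1828001165055233
side proj shaft tip/base, knob 0/20/40, tip [[337.14334653 286.10150941]
 [337.04666556 293.9324653 ]
 [337.36657186 249.85573488]
 [337.45494203 242.54044132]
 [337.54479529 235.1014592 ]]
[330 235  17  18 229] [338.26200873 244.71179039]
```

drive_tool(increments="0.03 0.025 0 0.04; 0.03 0.025 0 0.04; 0.03 0.025 0 0.04; 0.03 0.025 0 0.04; 0.03 0.025 0 0.04; 0.03 0.025 0 0.04; 0.03 0.025 0 0.04; 0.03 0.025 0 0.04; 0.03 0.025 0 0.04; 0.03 0.025 0 0.04", grip=0.6)

```text
t: 0.93
eef_pos: [0.5469, -0.3771, 0.253]
tool_rot: [-0.0, 0.926, 0.378, -0.0]
contact_force: [-0.3, -0.4, 0.1]
gripper_width: 0.599
```

drive_tool(increments="0.007 0.038 0 0; 0.007 0.038 0 0; 0.007 0.038 0 0; 0.007 0.038 0 0; 0.007 0.038 0 0; 0.007 0.038 0 0; 0.007 0.038 0 0; 0.007 0.038 0 0; 0.007 0.038 0 0; 0.007 0.038 0 0; 0.007 0.038 0 0; 0.007 0.038 0 0")

```text
t: 1.93
eef_pos: [0.6296, 0.079, 0.253]
tool_rot: [0.0, 0.926, 0.377, -0.0]
contact_force: [0.0, -0.5, -0.1]
gripper_width: 0.599
```

drive_tool(increments="0.0069 0.0275 -0.02 0.001; 0.0069 0.0275 -0.025 0; 0.0069 0.0275 -0.025 0; 0.0062 0.0275 -0.025 0; 0 0 -0.025 0; 0 0 -0.025 0; 0 0 -0.01 0; 0 0 0 0")

```text
t: 2.6
eef_pos: [0.6546, 0.1862, 0.0949]
tool_rot: [-0.0, 0.926, 0.377, -0.003]
contact_force: [-1.1, 0.1, 0.1]
gripper_width: 0.597
```

```bash
cat > look.py <<'E'
import sys
from h import *
tag=sys.argv[1]; x,y,z=map(float,sys.argv[2:5])
out=[]
for n in ('top','side'):
    im=bot.read_camera(n)[:,:,::-1].copy(); cv2.imwrite(f"pics/{n}_{tag}.png",im)
    u,v=proj(n,[[x,y,z]])[0].round().astype(int); w=25
    u=min(max(u,w),640-w);v=min(max(v,w),480-w)
    out.append(cv2.resize(im[v-w:v+w,u-w:u+w],(400,400),interpolation=cv2.INTER_CUBIC)); print(n,"crop origin",u-w,v-w,"x8")
cv2.imwrite(f"pics/c_{tag}.png",np.hstack(out))
o=bot.get_obs();print(o['t'],o['eef_pos'].round(4),o['contact_force'].round(1),o['gripper_width'])
E
python3 look.py a .656 .189 .04
```

```text
top crop origin 236 187 x8
side crop origin 312 210 x8
2.7 [0.6571 0.1869 0.0989] [ 0.4 -0.1  0. ] 0.5990454291070063
```

View pics/c_a.png

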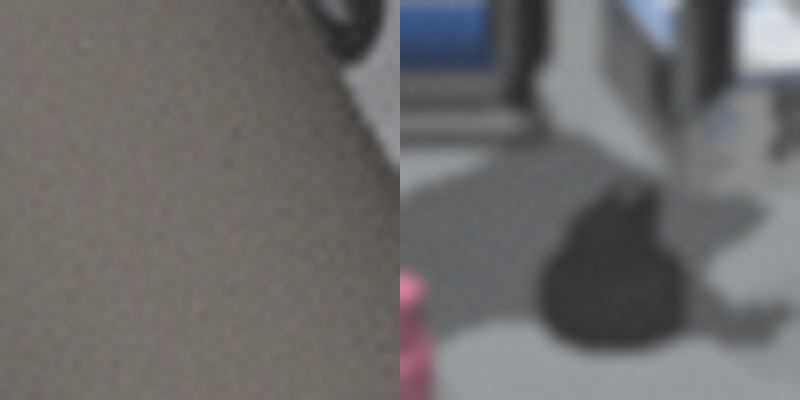

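View pics/side_a.png

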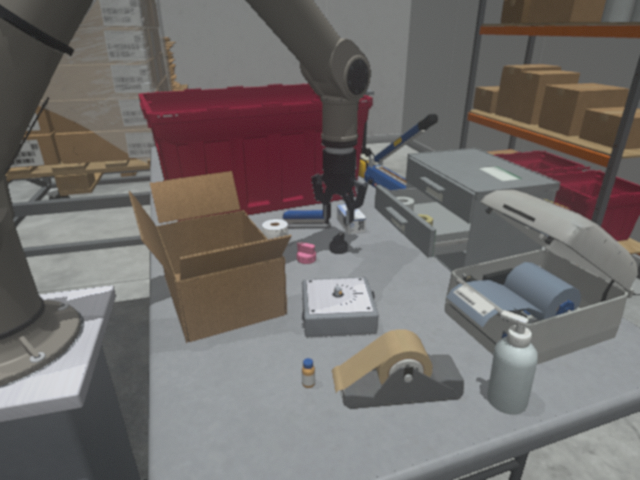

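drive_tool(increments="0 0.0015 -0.015 0; 0 0 -0.015 0; 0 0 -0.012 0; 0 0 -0.008 0; 0 0 -0.004 0; 0 0 0 0; 0 0 0 0")

```text
t: 3.28
eef_pos: [0.6568, 0.1889, 0.0442]
tool_rot: [-0.0, 0.926, 0.377, -0.0]
contact_force: [0.2, 0.5, 0.2]
gripper_width: 0.597
```

```bash
python3 look.py b .656 .189 .05
```

```text
top crop origin 236 187 x8
side crop origin 312 206 x8
3.3833 [0.6573 0.1891 0.0449] [-0.1  0.4  0.4] 0.6039623934753505
```

View pics/c_b.png

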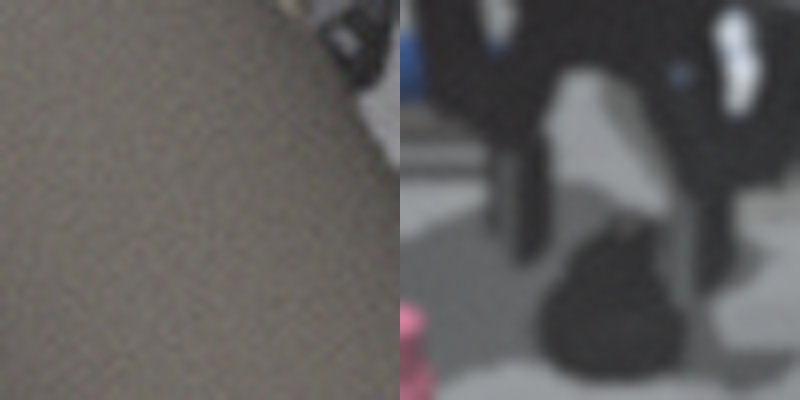

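drive_tool(increments="0 0 0 0; 0 0 0 0; 0 0 0 0; 0 0 0 0; 0 0 0 0; 0 0 0 0; 0 0 0 0; 0 0 0 0; 0 0 0 0; 0 0 0 0", grip=0, squeeze=50)

```text
t: 4.22
eef_pos: [0.6572, 0.189, 0.0448]
tool_rot: [0.0, 0.926, 0.377, 0.0]
contact_force: [-0.1, -0.4, 5.1]
gripper_width: 0.149
```

drive_tool(increments="0 0 0.01 0; 0 0 0.02 0; 0 0 0.03 0; 0 0 0.03 0; 0 0 0.015 0; 0 0 0 0; 0 0 0 0")

```text
t: 4.8
eef_pos: [0.6569, 0.1888, 0.15]
tool_rot: [0.0, 0.926, 0.377, 0.001]
contact_force: [0.3, -0.1, -2.1]
gripper_width: 0.148
```

```bash
python3 look.py c .657 .189 .13
```

```text
top crop origin 230 180 x8
side crop origin 313 175 x8
4.9 [0.6557 0.1883 0.1477] [ 0.8 -0.3 -2.1] 0.14856422418395648
```

View pics/c_c.png

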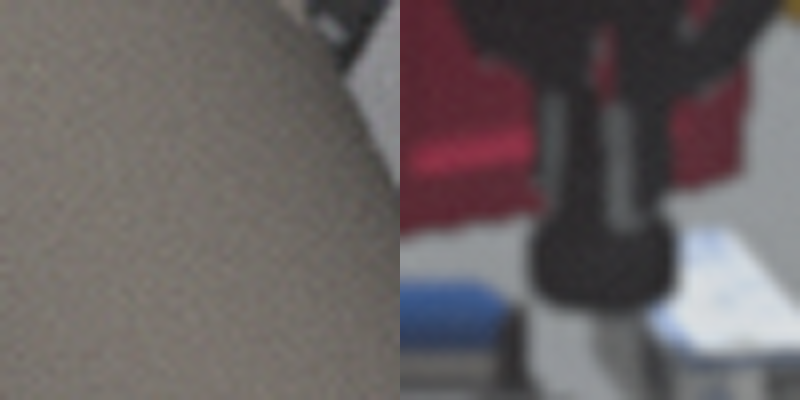

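drive_tool(increments="-0.0095 -0.032 0 -0.036; -0.0095 -0.032 0 -0.036; -0.0095 -0.032 0 -0.036; -0.0095 -0.032 0 -0.036; -0.0095 -0.032 0 -0.036; -0.0095 -0.032 0 -0.036; -0.0095 -0.032 -0.01 -0.036; -0.0095 -0.032 -0.01 -0.033; 0 0 0 0; 0 0 0 0; 0 0 0 0")

```text
t: 5.82
eef_pos: [0.5801, -0.0666, 0.1282]
tool_rot: [-0.001, 0.97, 0.242, -0.001]
contact_force: [0.3, 1.8, 0.8]
gripper_width: 0.147
```

```bash
python3 look.py d .58 -.068 .08
```

```text
top crop origin 363 224 x8
side crop origin 312 254 x8
5.9167 [ 0.581  -0.0653  0.1289] [-0.2  0.7 -1.8] 0.14677818463200476
```

View pics/c_d.png

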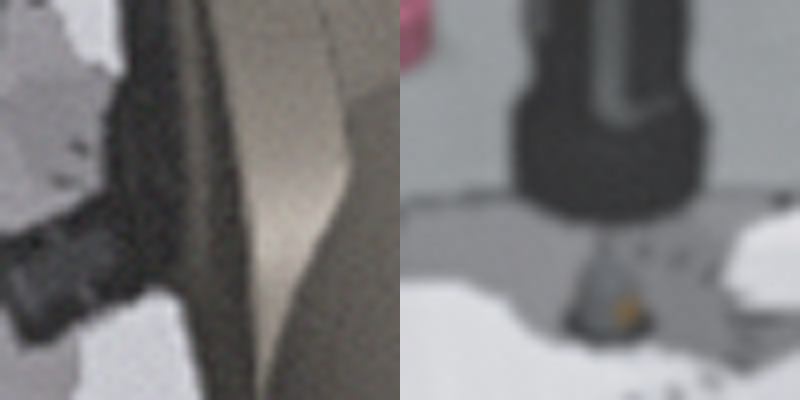

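drive_tool(increments="-0.001 -0.0025 0 0; 0 0 -0.008 0; 0 0 -0.008 0; 0 0 -0.004 0; 0 0 0 0; 0 0 0 0; 0 0 0 0")

```text
t: 6.5
eef_pos: [0.5799, -0.0695, 0.1093]
tool_rot: [-0.0, 0.97, 0.242, 0.0]
contact_force: [0.0, 0.2, -0.3]
gripper_width: 0.153
```

drive_tool(increments="0 0.0012 -0.002 0; 0 0 -0.002 0; 0 0 -0.002 0; 0 0 -0.002 0; 0 0 0 0; 0 0 0 0")

```text
t: 7.0
eef_pos: [0.58, -0.0687, 0.1014]
tool_rot: [0.0, 0.97, 0.242, 0.0]
contact_force: [0.3, -0.6, 0.0]
gripper_width: 0.155
```

```bash
python3 look.py e .58 -.068 .08
```

```text
top crop origin 363 224 x8
side crop origin 312 254 x8
7.1 [ 0.5799 -0.0686  0.1014] [ 1.2 -0.2 -1.4] 0.1496090242172948
```

View pics/c_e.png

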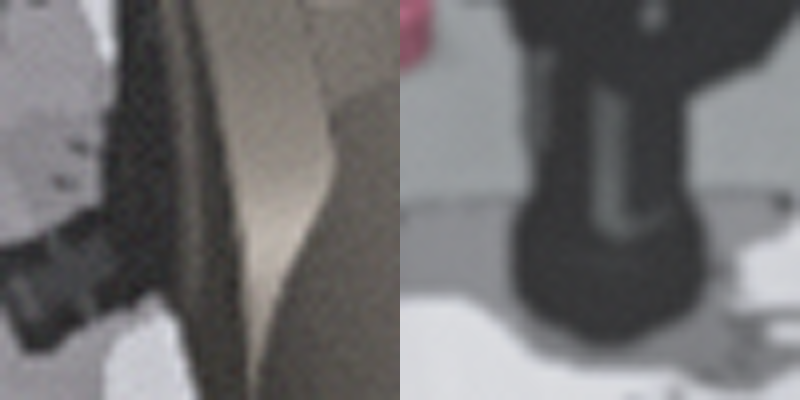

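drive_tool(increments="0 0 -0.0015 0; 0 0 -0.0015 0; 0 0 -0.0015 0; 0 0 0 0; 0 0 0 0", squeeze=70)

```text
t: 7.52
eef_pos: [0.5795, -0.0685, 0.0964]
tool_rot: [-0.0, 0.97, 0.242, -0.0]
contact_force: [1.1, -0.5, -2.8]
gripper_width: 0.145
```

drive_tool(increments="0 0 -0.0015 0; 0 0 -0.001 0; 0 0 -0.001 0; 0 0 0 0; 0 0 0 0")

```text
t: 7.93
eef_pos: [0.5796, -0.0685, 0.093]
tool_rot: [-0.0, 0.97, 0.242, -0.0]
contact_force: [1.5, -0.8, -3.4]
gripper_width: 0.143
```

drive_tool(increments="0 0 -0.001 0; 0 0 -0.001 0; 0 0 0 0; 0 0 0 0")

```text
t: 8.27
eef_pos: [0.5799, -0.0683, 0.0919]
tool_rot: [0.0, 0.97, 0.242, 0.0]
contact_force: [-2.1, -0.4, 5.7]
gripper_width: 0.143
```

```bash
python3 look.py f .58 -.068 .08
```

```text
top crop origin 363 224 x8
side crop origin 312 254 x8
8.3667 [ 0.5799 -0.0684  0.0919] [-1.8  0.1  5.1] 0.1406536008085343
```

View pics/c_f.png

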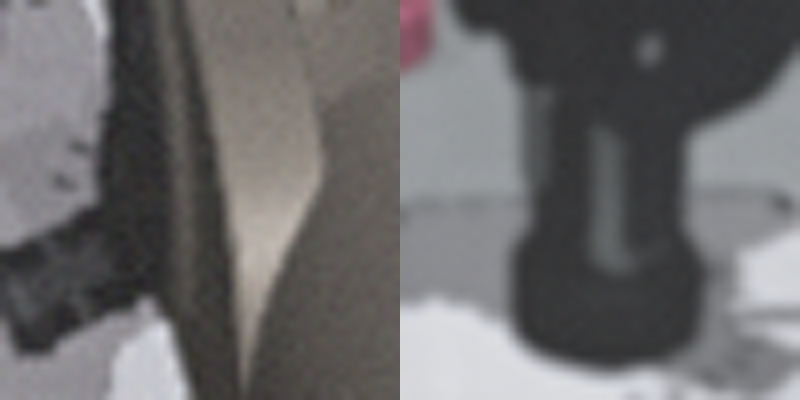

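```bash
python3 - <<'E'
from h import *
a=np.linspace(0,2*np.pi,73)
for z in (.047,.052,.057):
    P=np.c_[.58+.0225*np.cos(a),-.068+.0225*np.sin(a),0*a+z];p=proj('side',P);print(z,((p.max(0)-[312,254])*8).round(),((p.min(0)-[312,254])*8).round())
P=np.c_[.58+.0225*np.cos(a),-.068+.0225*np.sin(a),0*a+.0838];p=proj('side',P);print('d',((p.max(0)-[312,254])*8).round())
E
```

```text
0.047 [297. 375.] [102. 267.]
0.052 [298. 356.] [102. 249.]
0.057 [298. 337.] [102. 231.]
d [301. 235.]
```

drive_tool(increments="0 0 -0.001 0; 0 0 -0.001 0; 0 0 0 0; 0 0 0 0")

```text
t: 8.7
eef_pos: [0.5799, -0.0684, 0.0918]
tool_rot: [0.0, 0.97, 0.242, 0.0]
contact_force: [-8.2, 0.2, 22.6]
gripper_width: 0.142
```

drive_tool(increments="0 0 0.001 0; 0 0 0.001 0; 0 0 0.0005 0; 0 0 0 0")

```text
t: 9.03
eef_pos: [0.5799, -0.0684, 0.0919]
tool_rot: [0.0, 0.97, 0.242, 0.0]
contact_force: [0.1, -0.1, 3.6]
gripper_width: 0.144
```

drive_tool(increments="0 0 0.0002 -0.06; 0 0 0 -0.06; 0 0 0 -0.06; 0 0 0 -0.06; 0 0 0 -0.06; 0 0 0 -0.06; 0 0 0 -0.06; 0 0 0 -0.06; 0 0 0 -0.06; 0 0 0 -0.06; 0 0 0 -0.06; 0 0 0 0")

```text
t: 10.03
eef_pos: [0.5805, -0.0677, 0.092]
tool_rot: [-0.0, 0.996, -0.086, 0.001]
contact_force: [1.3, 1.1, -0.1]
gripper_width: 0.143
```

drive_tool(increments="0 0 0 0; 0 0 0 0")

```text
t: 10.2
eef_pos: [0.5803, -0.0678, 0.0919]
tool_rot: [-0.0, 0.996, -0.084, 0.0]
contact_force: [2.9, 0.8, -2.1]
gripper_width: 0.136
```

```bash
python3 look.py g .58 -.068 .08; python3 -c "
from h import *
print(bot.get_obs()['torque'],bot.get_obs()['tool_rot'])"
```

```text
top crop origin 363 224 x8
side crop origin 312 254 x8
10.3 [ 0.5802 -0.0681  0.092 ] [ 2.5  1.  -0.8] 0.1412207127504124
[ 0.31256076 -0.58221094  0.00154985] [-2.31236600e-04  9.96398469e-01 -8.47931828e-02  3.91720448e-04]
```

View pics/c_g.png

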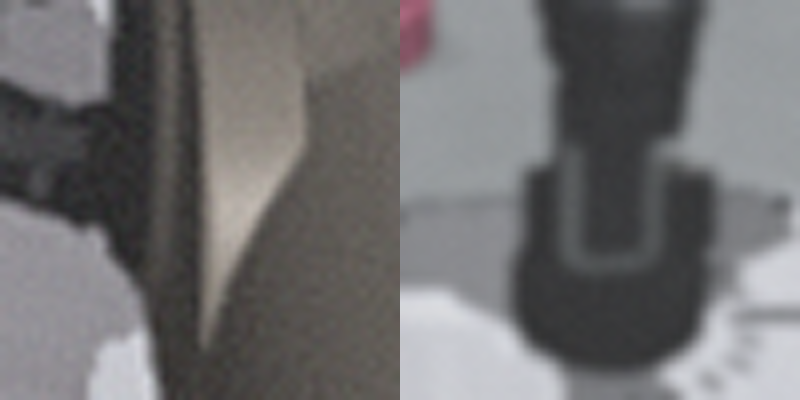

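The side view shows the knob seated and the bar along the mark. I'll release, lift and check from above.

drive_tool(increments="0 0 0 0; 0 0 0 0; 0 0 0 0; 0 0 0 0; 0 0 0 0; 0 0 0 0", grip=0.5)

```text
t: 10.8
eef_pos: [0.5795, -0.0686, 0.0919]
tool_rot: [0.0, 0.996, -0.086, -0.0]
contact_force: [0.8, -0.1, 0.3]
gripper_width: 0.503
```

drive_tool(increments="0 0 0.01 0; 0 0 0.02 0; 0 0 0.035 0; 0 0 0.035 0; 0 0 0.035 0; 0 0 0.03 0; 0 -0.035 0 0; 0 -0.035 0 0; 0 -0.035 0 0; 0 -0.035 0 0; 0 -0.035 0 0; 0 -0.035 0 0")

```text
t: 11.8
eef_pos: [0.5794, -0.2801, 0.2581]
tool_rot: [0.0, 0.996, -0.085, 0.0]
contact_force: [0.1, 0.1, -0.7]
gripper_width: 0.499
```

drive_tool(increments="-0.02 -0.035 0 0; -0.02 -0.035 0 0; -0.02 -0.035 0 0; 0 0 0 0; 0 0 0 0")

```text
t: 12.22
eef_pos: [0.5173, -0.3868, 0.2578]
tool_rot: [0.001, 0.996, -0.089, -0.0]
contact_force: [0.5, 0.6, 0.3]
gripper_width: 0.496
```

```bash
python3 look.py h .58 -.068 .06
```

```text
top crop origin 362 225 x8
side crop origin 312 263 x8
12.3167 [ 0.5202 -0.3826  0.2575] [0.7 0.4 0.2] 0.49974951817597274
```

View pics/c_h.png

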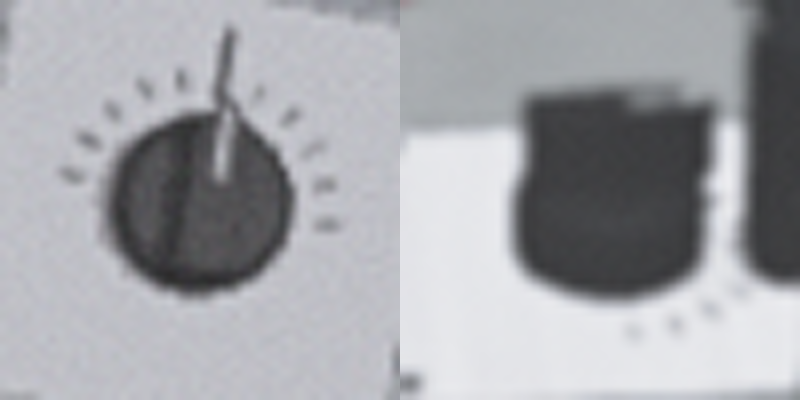

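View pics/top_h.png

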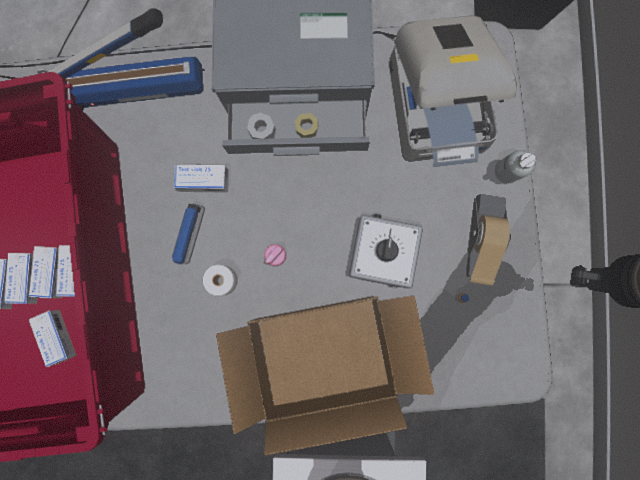

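```bash
python3 - <<'E'
from h import *
g=cv2.imread("pics/top_h.png").astype(float).mean(2)
x0,x1,y0,y1=387,393,238,249
w=np.clip(g[y0:y1,x0:x1]-100,0,None);Y,X=np.mgrid[y0:y1,x0:x1]
print(g[y0-3:y1,x0:x1].astype(int))
m=Y>=240
# bar-top line only (exclude plate px outside bar)
w=w*m*(np.abs(X-(389.9-(Y-243)*.17))<1.8)
P=onz('top',np.c_[X.ravel(),Y.ravel()],.087);ww=w.ravel();c=(P*ww[:,None]).sum(0)/ww.sum();C=np.cov(P.T,aweights=ww);v=np.linalg.eigh(C)[1][:,1];v*=np.sign(v[0])
d=c-[.580,-.0682];print(c,"dir",np.arctan2(v[1],v[0]),"from axis",np.linalg.norm(d),np.arctan2(d[1],d[0]),"mark -0.175..-0.183")
for n,(x,y,w_,h) in {"roll":(219,280,20,20),"vial":(462,297,10,10),"box":(201,178,30,20)}.items():
    a=cv2.imread("pics/top0.png")[y-h:y+h,x-w_:x+w_].astype(float);b=cv2.imread("pics/top_h.png")[y-h:y+h,x-w_:x+w_].astype(float);print(n,np.abs(a-b).mean())
E
```

```text
[[198 169 111 148 187 193]
 [197 156  99 144 190 195]
 [202 164 103 115 161 189]
 [175 163 114 128 116 178]
 [ 94  84 106 167 118 155]
 [ 69  74 114 157 112  97]
 [ 73  86 138 152 111  71]
 [ 73  88 152 142  93  76]
 [ 76  90 168 139  90  75]
 [ 78  99 181 137  85  77]
 [ 85 105 173 129  81  74]
 [ 85 111 161 119  79  76]
 [ 80  96 127 107  81  75]
 [ 80  79  87  84  81  77]]
[ 0.59168515 -0.06997268] dir -0.12655944279580386 from axis 0.01181884286598484 -0.1505554763234647 mark -0.175..-0.183
roll 3.370625
vial 39.56583333333333
box 3.4595833333333332
```

```bash
python3 - <<'E'
import cv2,numpy as np
for n in ("side0","side_h"):
    im=cv2.imread(f"pics/{n}.png").astype(int)[350:395,290:325]
    d=(im[:,:,2]-im[:,:,0]); ys,xs=np.where(d>40);b=np.where(d<-40);print(n,len(xs),xs.mean()+290,ys.mean()+350,b[1].mean()+290,b[0].mean()+350)
t=cv2.imread("pics/top0.png");h=cv2.imread("pics/top_h.png")
cv2.imwrite("pics/end.png",np.hstack([cv2.resize(i[y-25:y+25,x-25:x+25],(266,266),interpolation=cv2.INTER_CUBIC) for i,x,y in((t,462,297),(h,462,297),(h,388,245))]))
E
```

```text
side0 65 308.04615384615386 371.03076923076924 307.6029411764706 361.9117647058824
side_h 47 308.21276595744683 371.468085106383 307.5925925925926 361.9259259259259
```

View pics/end.png

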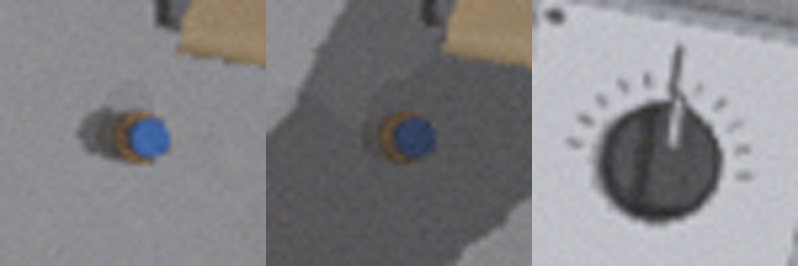

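The vial hasn't moved; only the arm's shadow falls on it. The pointer meets the long mark, so I'm handing in.

```bash
python3 -c "
from station import bot
print(bot.hand_in())"
```

```text
the job is handed in; nothing more can be done
None
```

The knob is back on the timer's shaft, pushed fully home, and turned so its pointer stands at the long mark. I then let go, moved the arm clear and handed the job in at about 12 s.

- **Seating:** The tool stopped at 0.0918 m, which puts the knob's underside on the plate. It resisted 22.6 N there with almost no further travel, and the side view agrees. I did not see a separate 6–12 N force peak for the snap in the readings, which came only at the end of each move. One side picture partway down showed the knob a few millimetres lower than the tool height implied. Full seating rests on the final height and the firm stop.
- **Pointer:** The last top view shows the tip meeting the long mark. The tool's angle at release was −0.170 rad, against −0.165 to −0.183 for the mark. The white line alone measured −0.13 to −0.15 rad, but it is only a few pixels long, so I trust the tool angle more.
- **Bystanders:** The roll, vial and carton are where they were. The vial's large picture difference was only the arm's shadow, and its side-view position matched to within half a pixel.

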